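Stock the pick-up stand and lean up the biscuit packs

ROBOT

A 6-joint arm with a two-finger parallel gripper is mounted at the origin on the work surface. World frame = base frame: x ahead of the robot, y to its left, z up, the work surface at z = 0. Lengths are in m, angles in rad, forces in N, time in s.
With the tool pointing down it reaches from about 0.3 to 0.775 m from the base axis. Payload 14.6 kg.
Tool frame: the origin (TCP) lies at the centre of the arm's flange, where the gripper is bolted on; the fingertips stand 199 mm ahead of it and the grasp point (between the pads) lies 180 mm ahead of it; z points along the fingers, y is the line along which they close (so a half turn about z gives the same grasp; the last joint's range is limited). The gripper opens to 94 mm and grips with 3 to 60 N. Pads are 16 mm wide; open, the fingers measure 119 mm over their backs; the gripper's body (75 mm by 177 mm) begins 78 mm behind the grasp point.
Start: joints at [1.137, 0.3, 1.521, -0, 1.321, -0.067], TCP at [0.197, 0.513, 0.405] pointing down, gripper open.
Joint ranges: [-3.03, 3.03], [-0.79, 2.21], [0.23, 2.52], [-1.04, 4.18], [0, 3.07], [-2.55, 2.55]. Speed limits (rad/s): [2.22, 2.22, 2.57, 3.14, 3.14, 3.14].

INTERFACE

Orientations are given as [roll, pitch, yaw] about the fixed x, y, z axes, in that order (R = Rz(yaw) Ry(pitch) Rx(roll)).
In Python, from station import ctrl gives the robot as it stands. The module is installed in compiled form; this text tells all that it offers.
- The arm moves only by the tool servo_tool, never from a script. Its argument "motion" is a list of rows, each a list of 5 numbers: the closure, from 0 (fully open) to 1 (shut), then the shift along the world's x, y, z in cm, then the turn about the world's z in degrees. A call has 1 to 20 rows; each row is the pose to reach, as a shift and turn from the pose commanded when the call began; what a row does not reach only later rows make up. A row lasts 1/8 s, in which the tool goes at most 62.5 mm and 10.7 degrees, less where a joint would pass 70% of its speed; a pose out of reach is approached as far as the arm can. A call with a gripper value outside its range is refused whole. The fingers move at their own pace and stop on an object; "squeeze" is the grip in N (left out, the last holds). Time passes only in rows, so rows that repeat a pose let the fingers close. It gives the time, the measured TCP pose, the force, the opening and the grip force at its end, in the units of the state.
- ctrl.get_obs(): the state, without advancing time (a new reading comes with each control period).
- ctrl.camera(name): name is "scene" or "top"; returns a dict with "image" (384x512x3 uint8, red, green, blue), "fx", "fy", "cx", "cy" (pixels), "camera_from_world" (4x4, takes a point from world to camera coordinates). Camera axes: x right, y up, looking along -z (the intrinsics and any distortion apply to the point x, -y, -z); pixel columns grow to the right and rows downward; lengths in m; the calibration is good to about 2 mm. A picture is of the moment at which its call begins. There is no depth.
- ctrl.hand_in(): hands the job in; it is judged then, once.
The state is a dict: "time_s": time; "qpos": joint angles; "joint_vel": joint speeds; "tau": joint torques, N m; "ee_pos": TCP position; "eef_rot": TCP orientation; "force": force on the tool from outside, world axes, zero at the start; "moment": the same for the moment, N m; "grip_width": finger opening in m; "grip_force": force on a finger pad.
Only numpy, scipy, OpenCV 4.12 (cv2) and the standard library are available. Lean on these libraries where they do the work, as an engineer would, in place of code of your own. Each camera call takes 0.05 s, during which the arm holds its last target. There are 200 camera calls.

TASK

Stock the wooden pick-up stand: slide its cover open, put every lidded meal box from the mat flat and right way up into the well, and slide the cover fully closed again over them. Then take every flat biscuit pack out of the carton and lean it, standing on its short edge with its flat side back against the stand's low wall, on the closed cover or the deck beside it, tilted back a little so that it stays by itself. Keep the meal boxes level, and leave the jars and the bottle where they are.

Things in the scene. Friction and masses are not known exactly. Their poses are not given: they have to be found in the camera images.
- stand: fixed wooden stand, 160 mm (its x) x 406 mm (its y). Origin: centre of its underside on the table, z up, +x away from the robot. Its -y half is an open well: inside from x -60 to +70 mm and y -195 to -5 mm, floor 6 mm above the table, rim 56 mm above the table. Its +y half (y -5 to +203 mm) is a solid deck with its top at 56 mm. When closed the cover fills y -199 to -1 mm, its top 64 mm above the table, so 8 mm higher than the deck.
- back_wall: low upright wall along the robot-side (-x) edge of the stand, fixed to it, 12 mm thick, over the stand's whole length; its front face (towards +x) is at stand x = -68 mm and its top edge is 141 mm above the table. Origin: middle of its lower edge, at stand x = -74 mm and 56 mm above the table.
- cover (a joint): the sliding plywood cover of the well, 139 mm (stand x) x 198 mm (stand y) x 7 mm. Value in m: 0 = fully closed over the well, grows as it slides in the stand's +y direction, 0.195 = fully open over the deck. It slides 57 mm above the table with about 2 N of friction and stays where left.
- cover_grip (a point): the middle of the upright grip fin on the cover: a dark wood block 40 mm (stand x) x 14 mm (stand y), rising 28 mm above the cover's top (to 92 mm above the table), to be pinched across its 14 mm. This point lies 10 mm below the fin's top, 82 mm above the table, at stand x = 50.5 mm and stand y = -100 mm + the cover's joint value; it moves with the cover.
- carton: fixed open cardboard carton, 220 mm (x) x 112 mm (y), walls 70 mm high; four slots across it at x = -78, -26, +26 and +78 mm, each holding one pack upright (pack's thickness along the carton's x) between dividers 55 mm high. Origin: centre of its underside.
- mat: thin fixed rubber mat, 260 x 170 x 3 mm, on which the meal boxes start. Origin: centre of its underside.
- pack1: flat kraft cardboard biscuit pack, a rigid slab 16 mm thick (x) x 72 mm wide (y) x 140 mm tall (z), about 0.14 kg, with a paper label on its +x face; may be absent. At the start it stands upright in one slot of the carton, its underside 5 mm above the table. Origin: centre of its 16 x 72 mm underside; z runs up its height. Can be pinched across its 16 mm thickness at the top.
- pack2: flat kraft cardboard biscuit pack, a rigid slab 16 mm thick (x) x 72 mm wide (y) x 140 mm tall (z), about 0.14 kg, with a paper label on its +x face; may be absent. At the start it stands upright in one slot of the carton, its underside 5 mm above the table. Origin: centre of its 16 x 72 mm underside; z runs up its height. Can be pinched across its 16 mm thickness at the top.
- pack3: flat kraft cardboard biscuit pack, a rigid slab 16 mm thick (x) x 72 mm wide (y) x 140 mm tall (z), about 0.14 kg, with a paper label on its +x face; may be absent. At the start it stands upright in one slot of the carton, its underside 5 mm above the table. Origin: centre of its 16 x 72 mm underside; z runs up its height. Can be pinched across its 16 mm thickness at the top.
- pack4: flat kraft cardboard biscuit pack, a rigid slab 16 mm thick (x) x 72 mm wide (y) x 140 mm tall (z), about 0.14 kg, with a paper label on its +x face; may be absent. At the start it stands upright in one slot of the carton, its underside 5 mm above the table. Origin: centre of its 16 x 72 mm underside; z runs up its height. Can be pinched across its 16 mm thickness at the top.
- box1: lidded meal box, 0.16 kg, 46 mm tall in all: a brown tray with a flange 100 mm (x) x 64 mm (y) whose top is 24 mm above the underside, and on it a stiff clear lid 80 mm (x) x 44 mm (y), 22 mm high, to be gripped across the 44 mm; may be absent. Starts lying on the mat. Origin: centre of its underside, x along its length, z up.
- box2: lidded meal box, 0.16 kg, 46 mm tall in all: a brown tray with a flange 100 mm (x) x 64 mm (y) whose top is 24 mm above the underside, and on it a stiff clear lid 80 mm (x) x 44 mm (y), 22 mm high, to be gripped across the 44 mm; may be absent. Starts lying on the mat. Origin: centre of its underside, x along its length, z up.
- jar1: bystander: jam jar, 66 mm across, 76 mm tall. Origin: centre of its underside.
- jar2: bystander: jam jar, 66 mm across, 76 mm tall. Origin: centre of its underside.
- bottle: bystander: green glass bottle, 72 mm across, 240 mm tall. Origin: centre of its underside.
Not all that is in view belongs to the job. What is shaped like the pack1 but turquoise or yellow is not meant.

How it is judged:
By the outcome, as a careful person would: the job done as asked, in the order asked, and still so for the second after the job is handed in, with the robot touching nothing.
Of pack1, pack2, pack3, pack4 only 3 to 4 are there at a start; the rules pass over those that are not, and their reading is None.
Of box1, box2 only 1 to 2 are there at a start; the rules pass over those that are not, and their reading is None.
At some moment in a run one of box1, box2 may be knocked a few centimetres aside while the robot is not near it.
It also fails if it takes over 208 s, if anything falls off the work surface, if the arm or the gripper's body presses on something with over 40 N, if the wrist force passes 120 N, or if a joint passes its speed limit or range.

## Working session

There is one attempt and no reset: what is moved stays moved. The work goes in short steps, Python scripts to look and compute and a tool call to move; the robot and the scene stay as the last step left them, time stands still between calls to the robot, and variables do not carry over. Pictures are saved under pics/ and viewed, at most 14 in all, crops included, and the job is handed in when it is done.

Besides the shell and the picture viewer there is one more tool, called after "Emit:" in YAML: its name, and indented under it one key for each argument. servo_tool: Moves the arm, as the interface text tells. Its arguments: {"type":"object","properties":{"motion":{"type":"array","items":{"type":"array","items":{"type":"number"}}},"squeeze":{"type":"number"}},"required":["motion"]}

```bash
mkdir -p pics; cat > h.py <<'E'
import numpy as np, cv2
from station import ctrl
def snap(n,save=None):
    c=ctrl.camera(n); 
    if save: cv2.imwrite('pics/'+save,c['image'][:,:,::-1])
    return c
def ray(c,u,v):
    M=np.array(c['camera_from_world']);R=M[:3,:3];t=M[:3,3]
    d=np.array([(u-c['cx'])/c['fx'],-(v-c['cy'])/c['fy'],-1.])
    return -R.T@t, R.T@d
def plane(c,u,v,z):
    o,d=ray(c,u,v); return o+d*(z-o[2])/d[2]
def proj(c,p):
    M=np.array(c['camera_from_world']);q=M[:3,:3]@np.array(p)+M[:3,3]
    return c['cx']+c['fx']*q[0]/-q[2], c['cy']+c['fy']*(-q[1])/-q[2]
E
python3 - <<'E'
from h import *
for n in('scene','top'):
    c=snap(n); print(n,{k:v for k,v in c.items() if k!='image'})
    cv2.imwrite(f'pics/{n}0.png',cv2.resize(c['image'][:,:,::-1],(800,600),interpolation=cv2.INTER_CUBIC))
print(ctrl.get_obs())
E
```

```text
scene {'fx': 478.7145679271994, 'fy': 478.7145679271994, 'cx': 263.2314574747451, 'cy': 198.43906376937406, 'camera_from_world': array([[ 0.80630158,  0.59145587,  0.00759737, -0.43098903],
       [-0.40443904,  0.54188749,  0.7367408 ,  0.1051564 ],
       [ 0.43163275, -0.59710794,  0.67613258, -1.56840302],
       [ 0.        ,  0.        ,  0.        ,  1.        ]])}
top {'fx': 409.8669860587535, 'fy': 409.8669860587535, 'cx': 260.69806832991634, 'cy': 185.70738555536286, 'camera_from_world': array([[ 0.00978196, -0.99994753, -0.00304273,  0.06397523],
       [ 0.98734432,  0.00917691,  0.15832553, -0.48055269],
       [-0.1582893 , -0.00455296,  0.98738228, -1.29391845],
       [ 0.        ,  0.        ,  0.        ,  1.        ]])}
{'time_s': 0.1, 'qpos': array([ 1.13742562e+00,  3.00392054e-01,  1.52147483e+00,  2.41092885e-05,
        1.32069722e+00, -6.65894128e-02]), 'joint_vel': array([ 0.00018541, -0.00055965, -0.00067747, -0.00081186,  0.00161941,
        0.00111874]), 'tau': array([ 1.92056441e-04, -5.32640469e+01, -3.53280544e+01,  7.08972942e-02,
        2.35706067e-02, -7.70133192e-05]), 'ee_pos': array([0.19722292, 0.51339803, 0.40417454]), 'eef_rot': array([-3.14062491e+00, -8.79418153e-05,  2.77480534e+00]), 'force': array([-0.56200559,  0.52036719, -0.5544079 ]), 'moment': array([0.01495071, 0.0097827 , 0.01830684]), 'grip_force': 0.0, 'grip_width': 0.09408154360726573}
```

View pics/top0.png

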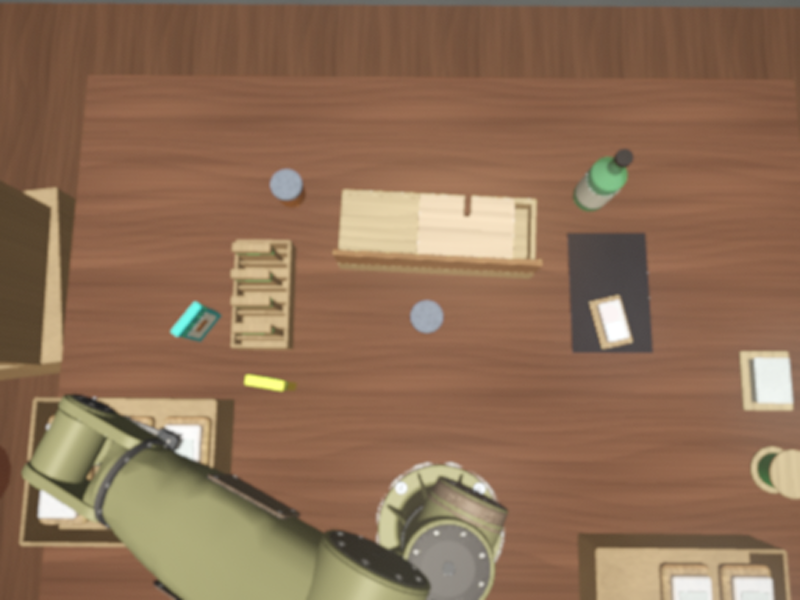

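View pics/scene0.png

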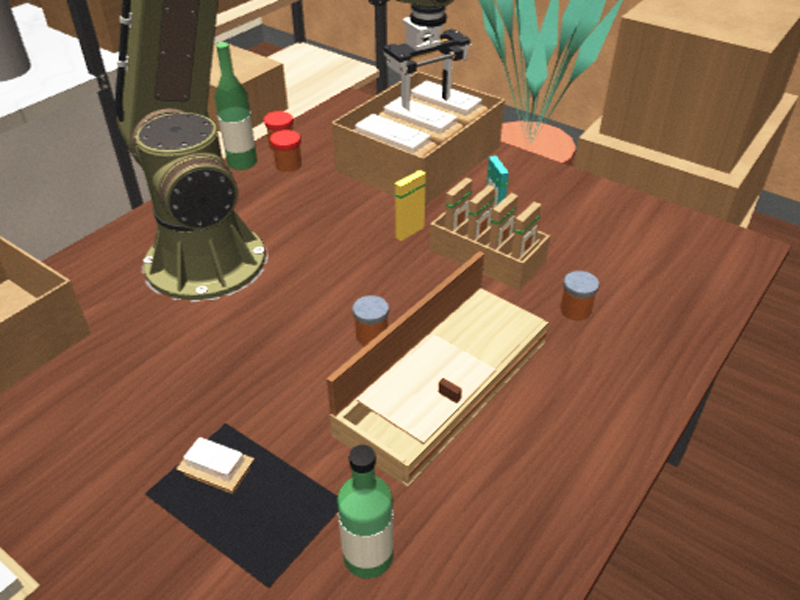

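The top view shows the stand at about (340–540, 190–270), with the cover partly open and its fin at (467,207). Four packs stand in the carton at about (262,293), and one box lies on the mat at about (611,321). Jars are at (286,184) and (427,316), and the bottle is at (600,185). I'll enlarge this area.

```bash
python3 - <<'E'
from h import *
c=snap('top'); im=c['image'][115:230,140:425,::-1]
cv2.imwrite('pics/crop1.png',cv2.resize(im,None,fx=2.8,fy=2.8,interpolation=cv2.INTER_CUBIC))
s=lambda u,v,z:np.round(plane(c,u/1.5625,v/1.5625,z),3)
print('stand far corners',s(342,190,.056),s(537,199,.056))
print('fin',s(467,197,.092),s(467,215,.092))
print('mat',s(568,234,.003),s(644,233,.003),s(652,351,.003),s(573,352,.003))
print('carton',s(231,240,.07),s(293,240,.07),s(231,347,.07),s(293,347,.07))
print('jars',s(286,184,.076),s(427,316,.076))
# box lid: white mask within mat
hsv=cv2.cvtColor(c['image'],cv2.COLOR_RGB2HSV)
m=np.zeros((384,512),np.uint8); sub=np.s_[150:228,364:420]
w=(hsv[...,2]>190)&(hsv[...,1]<50); m[sub]=w[sub]*255
r=cv2.minAreaRect(max(cv2.findContours(m,0,2)[0],key=cv2.contourArea)); print(r,[np.round(plane(c,*p,.046),3) for p in cv2.boxPoints(r)], plane(c,*r[0],.046))
m[:]=0; w=(hsv[...,2]>95); m[sub]=w[sub]*255
r=cv2.minAreaRect(max(cv2.findContours(m,0,2)[0],key=cv2.contourArea)); print(r,[np.round(plane(c,*p,.03),3) for p in cv2.boxPoints(r)], plane(c,*r[0],.027))
E
```

```text
stand far corners [0.689 0.208 0.056] [ 0.673 -0.202  0.056]
fin [ 0.665 -0.052  0.092] [ 0.627 -0.051  0.092]
mat [ 0.612 -0.278  0.003] [ 0.616 -0.442  0.003] [ 0.361 -0.447  0.003] [ 0.357 -0.281  0.003]
carton [0.576 0.432 0.07 ] [0.577 0.305 0.07 ] [0.356 0.421 0.07 ] [0.357 0.296 0.07 ]
jars [0.695 0.323 0.076] [0.422 0.028 0.076]
((392.3302001953125, 204.90565490722656), (26.922666549682617, 15.24701976776123), 74.05460357666016) [array([ 0.455, -0.32 ,  0.046]), array([ 0.469, -0.368,  0.046]), array([ 0.386, -0.388,  0.046]), array([ 0.372, -0.34 ,  0.046])] [ 0.42031581 -0.35388707  0.046     ]
((391.4999694824219, 188.49996948242188), (54.99999237060547, 76.99998474121094), -0.0) [array([ 0.35 , -0.265,  0.03 ]), array([ 0.604, -0.273,  0.03 ]), array([ 0.606, -0.455,  0.03 ]), array([ 0.352, -0.442,  0.03 ])] [ 0.4764694  -0.35943535  0.027     ]
```

View pics/crop1.png

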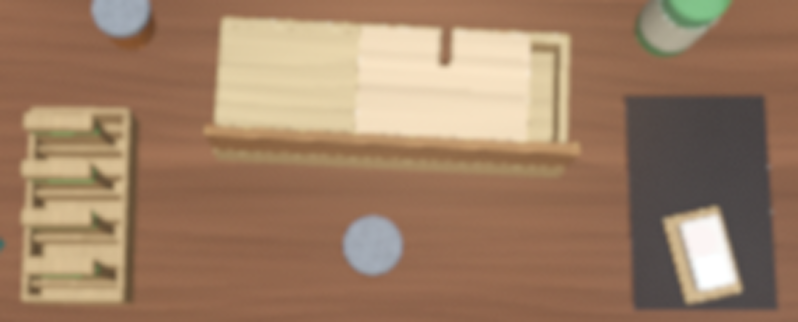

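Emit:
servo_tool:
  motion:
    - [0,5,-6,3,2]
    - [0,9,-11,3,4]
    - [0.5,13,-16,3,6]
    - [0.5,17,-21,3,8]
    - [0.5,21,-26,3,10]
    - [0.5,25,-31,3,12]
    - [0.5,29,-36,3,14]
    - [0.5,33,-41,3,16]
    - [0.5,37,-46,3,18]
    - [0.5,41,-51,1,18.8]
    - [0.5,45,-56.5,-2,18.8]
    - [0.5,45,-56.5,-5,18.8]
    - [0.5,45,-56.5,-7,18.8]
    - [0.5,45,-56.5,-7,18.8]
    - [0.5,45,-56.5,-7,18.8]
  squeeze: 20

```text
time_s: 2.02
ee_pos: [0.6473, -0.0511, 0.3361]
eef_rot: [-3.141, 0.002, 3.103]
force: [0.4, -0.3, 0.9]
grip_width: 0.0471
grip_force: 0.0
```

```bash
python3 - <<'E'
from h import *
o=ctrl.get_obs(); print(o['time_s'],o['ee_pos'],np.degrees(o['eef_rot']),o['grip_width'],o['qpos'])
c=snap('scene'); im=c['image'][100:310,180:380,::-1]
cv2.imwrite('pics/s1.png',cv2.resize(im,(571,600),interpolation=cv2.INTER_CUBIC))
t=snap('top')
s=lambda u,v,z:np.round(plane(c,u/1.5625,v/1.5625,z),3)
print('bottle base',s(368,565,0),'jars',s(371,308,.076),s(581,285,.076))
print('stand corner from scene: far +y',s(548,324,.056),'far -y',s(407,466,.056), 'wall top ends',s(332,380,.141),s(483,257,.141))
E
```

```text
2.025 [ 0.64726701 -0.05114834  0.33607775] [-1.79993666e+02  9.56661914e-02  1.77816607e+02] 0.04711198876944102 [-1.35263479e-01  5.77972561e-01  1.28721393e+00  5.42940605e-05
  1.27473363e+00 -1.66796811e+00]
bottle base [ 0.705 -0.337  0.   ] jars [0.424 0.026 0.076] [0.7   0.311 0.076]
stand corner from scene: far +y [0.693 0.201 0.056] far -y [ 0.672 -0.2    0.056] wall top ends [ 0.524 -0.19   0.141] [0.547 0.2   0.141]
```

View pics/s1.png

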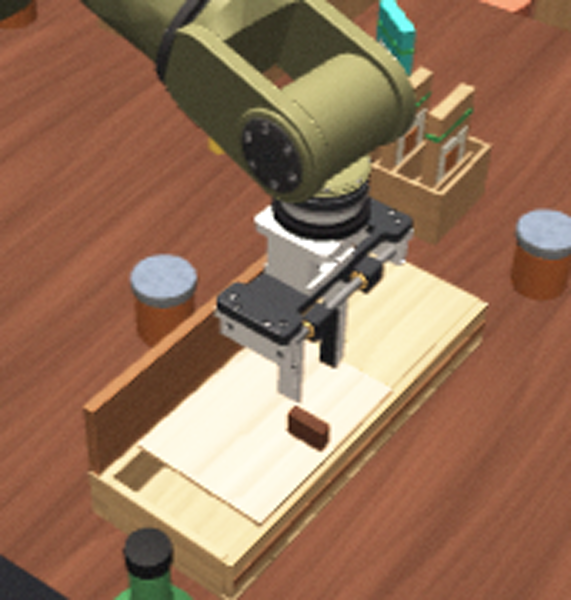

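The gripper hangs above and straddles the fin, which is at crop (308,427). I'll check this by projecting points into both views.

```bash
cat >> h.py <<'E'
SC=np.array([.602,.005]); SY=np.radians(-2.5)
def st(x,y):  # stand mm -> world m
    R=np.array([[np.cos(SY),-np.sin(SY)],[np.sin(SY),np.cos(SY)]]); return SC+R@(np.array([x,y])/1000)
def wst(p):
    R=np.array([[np.cos(SY),-np.sin(SY)],[np.sin(SY),np.cos(SY)]]); return R.T@(np.array(p[:2])-SC)*1000
E
python3 - <<'E'
from h import *
c=snap('scene');hsv=cv2.cvtColor(c['image'],cv2.COLOR_RGB2HSV)
m=np.zeros((384,512),np.uint8); sub=np.s_[238:262,276:300]; m[sub]=((hsv[...,2]<150)*255)[sub]
cn=max(cv2.findContours(m,0,2)[0],key=cv2.contourArea); print(cv2.boundingRect(cn))
R=np.radians(-2.5)
for f in [(.647,-.052)]:
  P=[proj(c,(f[0]+sx*.02,f[1]+sy*.007,z)) for sx in(-1,1) for sy in(-1,1) for z in(.064,.092)]
  P=np.array(P); print(P.min(0),P.max(0))
# wall top edge line yaw by brown/edge fit from the top view
t=snap('top')
for y in(-203,203):
  for x,z in((80,.056),(-80,.141),(-68,.141)): print(y,x,np.round(np.array(proj(t,(*st(x,y),z)))*1.5625),np.round(np.array(proj(c,(*st(x,y),z)))*1.5625))
E
```

```text
(281, 242, 14, 16)
[278.99627914 240.03779256] [295.73596339 257.94946718]
-203 80 [537. 199.] [407. 467.]
-203 -80 [544. 266.] [325. 378.]
-203 -68 [544. 260.] [331. 382.]
203 80 [344. 189.] [548. 322.]
203 -80 [334. 255.] [479. 251.]
203 -68 [334. 249.] [484. 253.]
```

Emit:
servo_tool:
  motion:
    - [0.5,0,0,-2,0]
    - [0.5,0,0,-4,0]
    - [0.5,0,0,-6,0]
    - [0.5,0,0,-7,0]
    - [0.5,0,0,-7,0]
    - [1,0,0,-7,0]
    - [1,0,0,-7,0]
    - [1,0,0,-7,0]
    - [1,0,0,-7,0]
  squeeze: 20

```text
time_s: 3.35
ee_pos: [0.6472, -0.0516, 0.2647]
eef_rot: [-3.141, 0.0, 3.103]
force: [0.5, -0.5, -0.1]
grip_width: 0.0135
grip_force: 20.0
```

Emit:
servo_tool:
  motion:
    - [1,0.05,1,0,0]
    - [1,0.1,2.5,0,0]
    - [1,0.2,4.5,0,0]
    - [1,0.3,6.5,0,0]
    - [1,0.4,8.5,0,0]
    - [1,0.45,10.5,0,0]
    - [1,0.55,12.5,0,0]
    - [1,0.6,14,0,0]
    - [1,0.65,15,0,0]
    - [1,0.67,15.4,0,0]
    - [1,0.67,15.4,0,0]
    - [1,0.67,15.4,0,0]

```text
time_s: 4.85
ee_pos: [0.654, 0.1011, 0.2647]
eef_rot: [-3.139, -0.001, 3.102]
force: [-0.5, -11.4, 1.7]
grip_width: 0.0139
grip_force: 20.0
```

```bash
python3 - <<'E'
from h import *
o=ctrl.get_obs(); print(o['force'],o['grip_width'],'fin stand',wst(o['ee_pos']))
c=snap('top');hsv=cv2.cvtColor(c['image'],cv2.COLOR_RGB2HSV)
m=np.zeros((384,512),np.uint8); sub=np.s_[150:228,364:420]
w=(hsv[...,2]>190)&(hsv[...,1]<50); m[sub]=w[sub]*255
r=cv2.minAreaRect(max(cv2.findContours(m,0,2)[0],key=cv2.contourArea)); print(r, plane(c,*r[0],.049),[np.round(plane(c,*p,.049),3) for p in cv2.boxPoints(r)])
c=snap('scene');im=c['image']
hsv=cv2.cvtColor(im,cv2.COLOR_RGB2HSV)
m[:]=0; sub=np.s_[270:370,90:215]
w=(hsv[...,2]>170)&(hsv[...,1]<50); m[sub]=w[sub]*255
cn=max(cv2.findContours(m,0,2)[0],key=cv2.contourArea);print(cv2.boundingRect(cn))
# expected projected lid hull
cv2.imwrite('pics/s2.png',cv2.resize(im[100:384,80:400,::-1],(676,600),interpolation=cv2.INTER_CUBIC))
E
```

```text
[ -0.48375118 -11.41918117   1.70550775] 0.013891663197302954 fin stand [47.80547859 98.24623215]
((392.5660400390625, 204.9811248779297), (26.647947311401367, 14.285496711730957), 74.05460357666016) [ 0.41973326 -0.35367526  0.049     ] [array([ 0.454, -0.321,  0.049]), array([ 0.468, -0.366,  0.049]), array([ 0.385, -0.386,  0.049]), array([ 0.372, -0.342,  0.049])]
(117, 280, 38, 24)
```

View pics/s2.png

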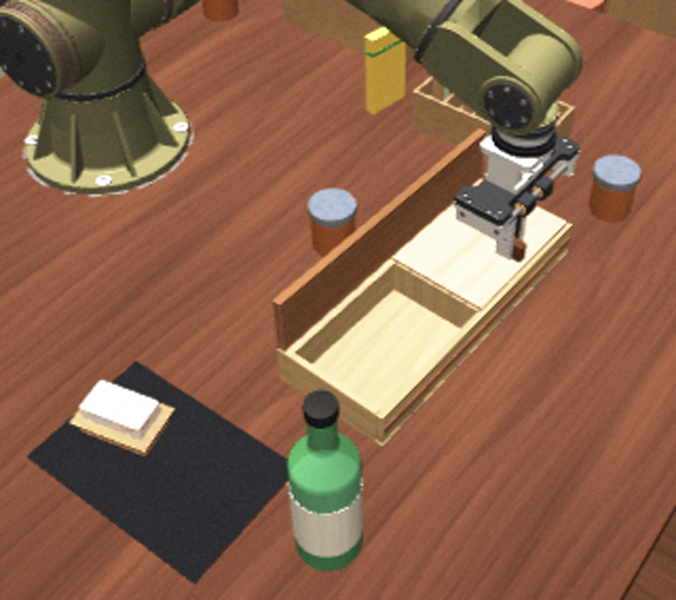

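Emit:
servo_tool:
  motion:
    - [0,0,-0.1,0,0]
    - [0,0,-0.1,0,0]
    - [0,0,-0.1,1,0]
    - [0,0,0,5,0]
    - [0,0,0,10,-10]
    - [0,-2,-3,13,-20]
    - [0,-4,-6,13,-30]
    - [0,-6,-10,13,-40]
    - [0,-8,-14,13,-50]
    - [0,-10,-18,13,-60]
    - [0,-12,-22,13,-70]
    - [0,-14,-26,13,-80]
    - [0,-16,-30,13,-90]
    - [0,-18,-34,13,-100]
    - [0,-20,-38,13,-110]
    - [0,-22,-42,13,-120]
    - [0,-23.4,-45.5,13,-130]
    - [0,-23.4,-45.5,13,-140]
    - [0,-23.4,-45.5,10,-150]
    - [0,-23.4,-45.5,8,-160]

```text
time_s: 7.45
ee_pos: [0.4199, -0.3524, 0.3444]
eef_rot: [3.142, -0.0, 0.305]
force: [0.4, -1.2, -0.4]
grip_width: 0.0943
grip_force: 0.0
```

Emit:
servo_tool:
  motion:
    - [0,0,0,0,-4.2]
    - [0,0,0,0,-4.2]
    - [0,0,0,0,-4.2]

```text
time_s: 7.82
ee_pos: [0.42, -0.3525, 0.3453]
eef_rot: [3.141, -0.0, 0.239]
force: [-0.2, 0.6, 0.6]
grip_width: 0.0944
grip_force: 0.0
```

```bash
sed -i 's/\.602,\.005/.602,.008/' h.py; python3 - <<'E'
from h import *
o=ctrl.get_obs(); print(o['ee_pos'],np.degrees(o['eef_rot']),o['grip_width'])
c=snap('scene');im=c['image']
cv2.imwrite('pics/s3.png',cv2.resize(im[230:370,80:250,::-1],None,fx=3.5,fy=3.5,interpolation=cv2.INTER_CUBIC))
E
```

```text
[ 0.42002635 -0.35252388  0.34526543] [ 1.79960084e+02 -2.81428925e-02  1.36968427e+01] 0.09440730412716151
```

View pics/s3.png

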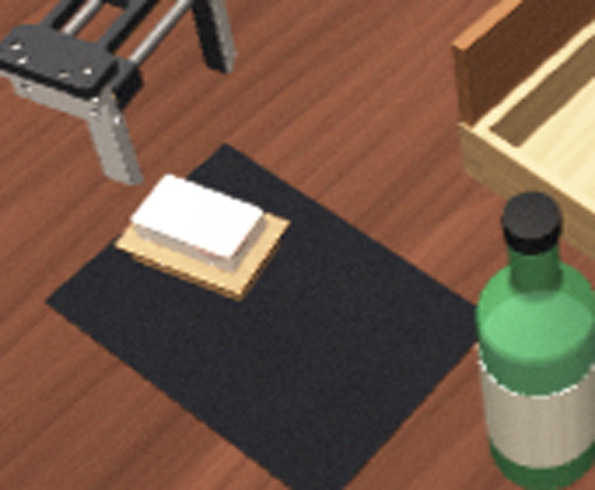

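The box still lies where it was; its lid's top face is centred at crop (201,216). A quick ray check follows.

```bash
python3 - <<'E'
from h import *
c=snap('scene')
P=[plane(c,80+u/3.5,230+v/3.5,.049)[:2] for u,v in((171,175),(264,215),(237,257),(131,218))]
print(np.round(P,3),np.mean(P,0)); d=P[1]-P[0]; e=P[2]-P[3]; print(np.degrees(np.arctan2(d[1],d[0])),np.degrees(np.arctan2(e[1],e[0])))
E
```

```text
[[ 0.38  -0.344]
 [ 0.457 -0.329]
 [ 0.467 -0.364]
 [ 0.386 -0.385]] [ 0.42242909 -0.35532978]
10.699500551323187 14.315942608299393
```

Emit:
servo_tool:
  motion:
    - [0,0.1,-0.2,-3,0]
    - [0,0.1,-0.2,-6,0]
    - [0,0.1,-0.2,-8.5,0]
    - [0,0.1,-0.2,-10.5,0]
    - [0,0.1,-0.2,-11.5,0]
    - [0,0.1,-0.2,-11.5,0]
    - [0.4,0.1,-0.2,-11.5,0]
    - [0.6,0.1,-0.2,-11.5,0]
    - [0.8,0.1,-0.2,-11.5,0]
    - [1,0.1,-0.2,-11.5,0]
    - [1,0.1,-0.2,-11.5,0]
    - [1,0.1,-0.2,-11.5,0]
  squeeze: 20

```text
time_s: 9.43
ee_pos: [0.4209, -0.3546, 0.2297]
eef_rot: [-3.142, -0.0, 0.237]
force: [-0.3, 0.9, 1.4]
grip_width: 0.0438
grip_force: 20.0
```

Emit:
servo_tool:
  motion:
    - [1,0,0,1,0]
    - [1,0,0,3,0]
    - [1,0,0,6,0]
    - [1,0,0,9,0]
    - [1,0,0,11,0]
    - [1,0,0,12,0]
    - [1,0,0,12,0]

```text
time_s: 10.3
ee_pos: [0.4209, -0.3546, 0.35]
eef_rot: [3.141, -0.0, 0.237]
force: [0.7, -0.0, -2.5]
grip_width: 0.0436
grip_force: 20.0
```

```bash
python3 - <<'E'
from h import *
o=ctrl.get_obs(); print(o['ee_pos'],np.degrees(o['eef_rot']),o['grip_width'])
t=st(5,-100); print('goal',t, (t-o['ee_pos'][:2])*100)
c=snap('scene');im=c['image']
cv2.imwrite('pics/s4.png',cv2.resize(im[200:370,80:280,::-1],None,fx=3.5,fy=3.5,interpolation=cv2.INTER_CUBIC))
E
```

```text
[ 0.42090587 -0.35455879  0.35003328] [ 1.79962370e+02 -2.39818154e-02  1.35846609e+01] 0.04356719738840019
goal [ 0.6026333  -0.09212292] [18.17274304 26.24358716]
```

View pics/s4.png

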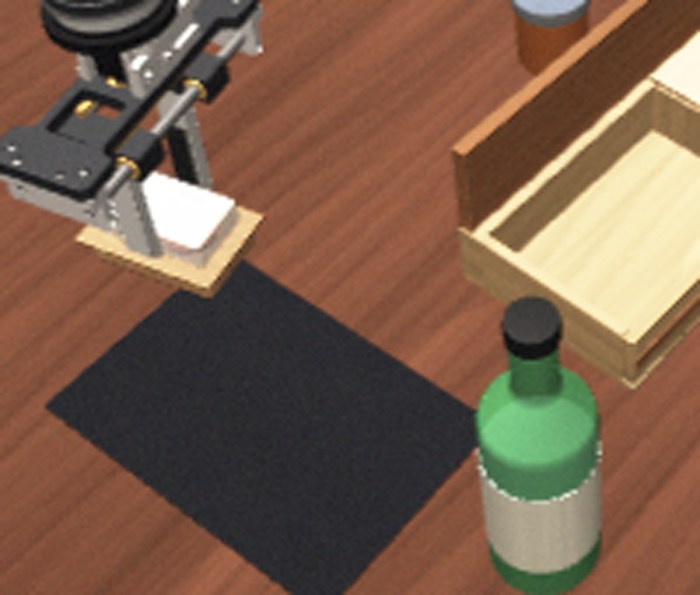

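The box hangs level in the grip. Next it goes into the well.

Emit:
servo_tool:
  motion:
    - [1,0,0,2,0]
    - [1,0,1,4.5,0]
    - [1,1,3,6,-2]
    - [1,3,6,6,-4]
    - [1,5.5,9,6,-6]
    - [1,8,12,6,-8]
    - [1,10.5,15,6,-10]
    - [1,13,18.5,6,-12]
    - [1,15.5,22,6,-14]
    - [1,17.2,24.5,6,-16]
    - [1,18.2,26.2,6,-16.1]
    - [1,18.2,26.2,6,-16.1]
    - [1,18.2,26.2,3,-16.1]
    - [1,18.2,26.2,0,-16.1]
    - [1,18.2,26.2,-3,-16.1]
    - [1,18.2,26.2,-6,-16.1]
    - [1,18.2,26.2,-6,-16.1]

```text
time_s: 12.48
ee_pos: [0.6022, -0.0936, 0.2877]
eef_rot: [-3.141, 0.004, -0.045]
force: [-0.1, 0.2, -1.2]
grip_width: 0.0439
grip_force: 20.0
```

```bash
python3 - <<'E'
from h import *
o=ctrl.get_obs(); print(o['ee_pos'],np.degrees(o['eef_rot']),o['grip_width'],o['force'],wst(o['ee_pos']))
c=snap('scene');im=c['image']
cv2.imwrite('pics/s5.png',cv2.resize(im[130:330,190:370,::-1],None,fx=3,fy=3,interpolation=cv2.INTER_CUBIC))
E
```

```text
[ 0.60216995 -0.09361327  0.28773827] [-179.96882807    0.23956274   -2.55635941] 0.04391957529908369 [-0.07997932  0.23343623 -1.2495465 ] [   4.60209989 -101.5091404 ]
```

View pics/s5.png

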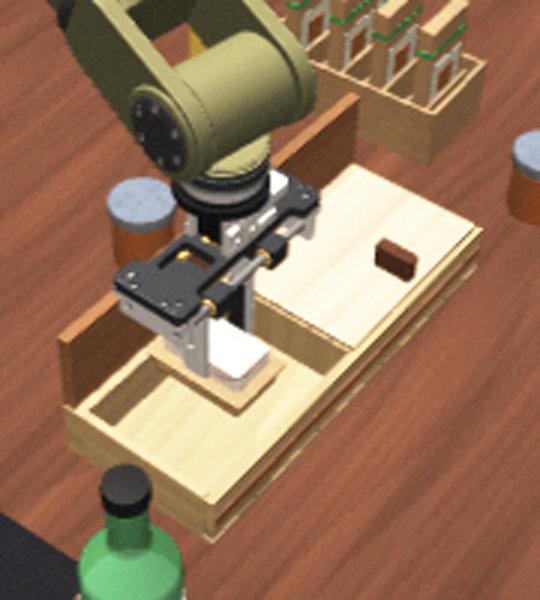

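The box is over the well, clear on every side, so I lower and release it.

Emit:
servo_tool:
  motion:
    - [1,0,0,-1.5,0]
    - [1,0,0,-3,0]
    - [1,0,0,-4,0]
    - [1,0,0,-5,0]
    - [1,0,0,-5.4,0]
    - [1,0,0,-5.4,0]
    - [1,0,0,-5.4,0]

```text
time_s: 13.4
ee_pos: [0.6031, -0.0926, 0.2361]
eef_rot: [3.141, -0.001, -0.044]
force: [0.1, -0.4, -1.0]
grip_width: 0.0438
grip_force: 20.0
```

Emit:
servo_tool:
  motion:
    - [0.4,0,0,0,0]
    - [0.3,0,0,0,0]
    - [0.3,0,0,0,0]
    - [0.3,0,0,1,0]
    - [0.3,0,0,4,0]
    - [0.3,0,0,8,0]
    - [0.3,0,2,11,0]
    - [0.3,2,6,11,0]
    - [0.4,4,12,11,0]
    - [0.5,5,16,11,0]
    - [0.5,5,19.5,11,0]
    - [0.5,5,19.5,11,0]
    - [0.5,5,19.5,11,0]

```text
time_s: 15.02
ee_pos: [0.6529, 0.1018, 0.3461]
eef_rot: [3.142, -0.0, -0.044]
force: [0.8, 0.5, 0.1]
grip_width: 0.0471
grip_force: 0.0
```

```bash
python3 - <<'E'
from h import *
o=ctrl.get_obs(); p=o['ee_pos'];print(p,np.degrees(o['eef_rot']),o['grip_width'])
t=np.array([.653,.098]); print('to fin',(t-p[:2])*100,(.2655-p[2])*100, st(50,95))
c=snap('scene');im=c['image']
cv2.imwrite('pics/s6.png',cv2.resize(im[100:330,100:370,::-1],None,fx=2.6,fy=2.6,interpolation=cv2.INTER_CUBIC))
E
```

```text
[0.65291233 0.10181224 0.34610477] [ 1.79995705e+02 -2.07245919e-02 -2.52579580e+00] 0.047071846481376925
to fin [ 0.00876657 -0.38122412] -8.060476679060907 [0.65609625 0.10072861]
```

View pics/s6.png

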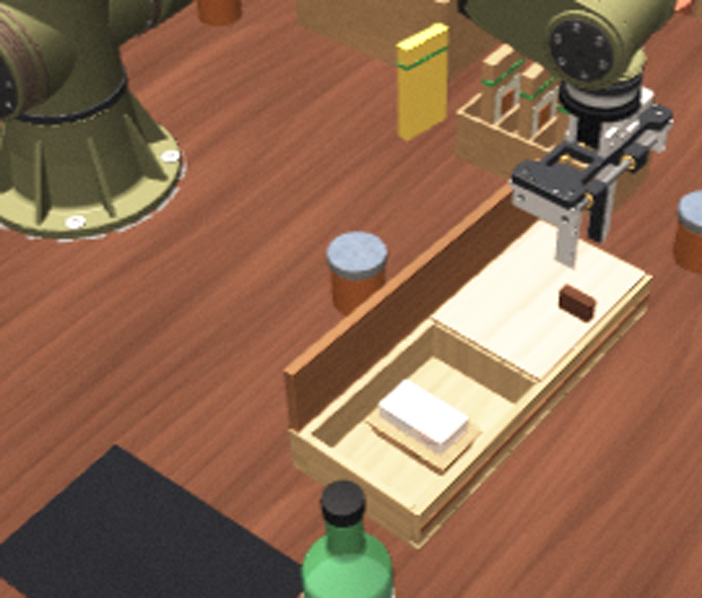

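Emit:
servo_tool:
  motion:
    - [0.5,0,-0.2,-3,0]
    - [0.5,0,-0.2,-6,0]
    - [0.5,0,-0.2,-7.5,0]
    - [0.5,0,-0.2,-8,0]
    - [0.5,0,-0.2,-8,0]
    - [1,0,-0.2,-8,0]
    - [1,0,-0.2,-8,0]
    - [1,0,-0.2,-8,0]
    - [1,0,-0.2,-8,0]

```text
time_s: 16.2
ee_pos: [0.6529, 0.1004, 0.2658]
eef_rot: [-3.142, -0.0, -0.044]
force: [-0.2, 0.3, 0.2]
grip_width: 0.0137
grip_force: 20.0
```

Emit:
servo_tool:
  motion:
    - [1,-0.05,-1,0,0]
    - [1,-0.1,-3,0,0]
    - [1,-0.2,-5,0,0]
    - [1,-0.3,-7,0,0]
    - [1,-0.4,-9,0,0]
    - [1,-0.5,-11,0,0]
    - [1,-0.6,-13,0,0]
    - [1,-0.65,-15,0,0]
    - [1,-0.75,-17,0,0]
    - [1,-0.8,-18.5,0,0]
    - [1,-0.85,-19.3,0,0]
    - [1,-0.85,-19.8,0,0]
    - [1,-0.85,-20,0,0]
    - [1,-0.85,-20,0,0]
    - [1,-0.85,-20,0,0]

```text
time_s: 18.08
ee_pos: [0.6447, -0.096, 0.2657]
eef_rot: [-3.134, 0.001, -0.042]
force: [-1.4, 35.0, 8.8]
grip_width: 0.0141
grip_force: 20.0
```

Emit:
servo_tool:
  motion:
    - [1,0,0.25,0,0]
    - [1,0,0.4,0,0]
    - [0.5,0,0.4,0,0]
    - [0.5,0,0.4,0,0]
    - [0.5,0,0.4,1,0]
    - [0.5,0,0.4,5,0]
    - [0.5,0,0.4,10,0]
    - [0.5,-6,0.4,12,0]
    - [0.5,-12,0.4,12,0]
    - [0.5,-12,0.4,12,0]

```text
time_s: 19.32
ee_pos: [0.5213, -0.0956, 0.3862]
eef_rot: [-3.142, 0.001, -0.045]
force: [0.7, 0.7, 0.5]
grip_width: 0.0473
grip_force: 0.0
```

```bash
sed -i 's/\.602,\.008/.602,.007/' h.py; python3 - <<'E'
from h import *
t=snap('top'); c=snap('scene')
a=cv2.resize(t['image'][145:230,140:200,::-1],None,fx=6,fy=6,interpolation=cv2.INTER_CUBIC)
b=cv2.resize(c['image'][105:185,270:355,::-1],None,fx=5,fy=5,interpolation=cv2.INTER_CUBIC)
H=np.zeros((510,800,3),np.uint8); H[:510,:360]=a; H[:400,370:795]=b; cv2.imwrite('pics/p1.png',H)
m=cv2.cvtColor(t['image'],cv2.COLOR_RGB2HSV)
fin=[np.round(np.array(proj(t,(*st(50.5,-100),.09)))),np.round(np.array(proj(c,(*st(50.5,-100),.09))))]; print(fin)
E
```

```text
[array([312., 132.]), array([278., 257.])]
```

View pics/p1.png

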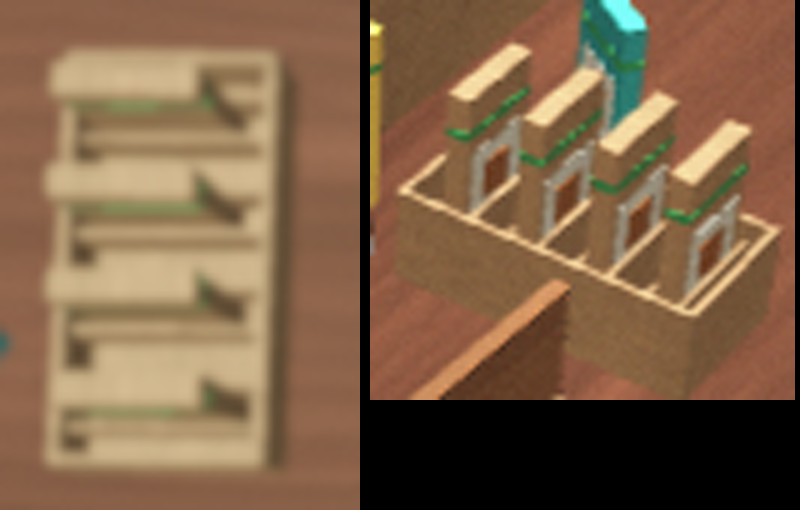

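The left panel shows pack tops at about (127,80), (121,181), (122,284) and (125,390) in the top view. The right panel shows the same tops at (490,73), (565,97), (639,122) and (712,153) in the scene view, so there are four packs.

```bash
python3 - <<'E'
from h import *
t=snap('top'); c=snap('scene')
for u,v in((127,80),(121,181),(122,284),(125,390)): print('top',np.round(plane(t,140+u/6,145+v/6,.145),3))
for u,v in((712,153),(639,122),(565,97),(490,73)): print('scene',np.round(plane(c,270+(u-370)/5,105+v/5,.145),3))
# carton rim corners scene: near-right, etc.
for u,v in((403,190),(690,313),(777,230)): print('rim',np.round(plane(c,270+(u-370)/5,105+v/5,.07),3))
for u,v in((277,55),(268,465)): print('rimtop',np.round(plane(t,140+u/6,145+v/6,.07),3))
for y in (150,58,-56,-150): print(y,'stand',np.round(st(-68,y),4))
E
```

```text
top [0.544 0.37  0.145]
top [0.492 0.37  0.145]
top [0.44  0.367 0.145]
top [0.387 0.363 0.145]
scene [0.546 0.369 0.145]
scene [0.493 0.371 0.145]
scene [0.442 0.366 0.145]
scene [0.39  0.361 0.145]
rim [0.36  0.311 0.07 ]
rim [0.573 0.312 0.07 ]
rim [0.575 0.418 0.07 ]
rimtop [0.575 0.309 0.07 ]
rimtop [0.356 0.305 0.07 ]
150 stand [0.5406 0.1598]
58 stand [0.5366 0.0679]
-56 stand [ 0.5316 -0.046 ]
-150 stand [ 0.5275 -0.1399]
```

Emit:
servo_tool:
  motion:
    - [0.58,0,3,2,8]
    - [0.58,0,6,3,16]
    - [0.58,0,10,3,24]
    - [0.58,0,14,3,32]
    - [0.58,0.5,18,3,40]
    - [0.58,1,22,3,48]
    - [0.58,1,26,3,56]
    - [0.58,1.5,30,3,64]
    - [0.58,1.5,34,3,72]
    - [0.58,2,38,3,80]
    - [0.58,2,42,3,88]
    - [0.58,2.4,45,3,94.5]
    - [0.58,2.4,46.5,3,94.5]
    - [0.58,2.4,46.5,3,94.5]
    - [0.58,2.4,46.5,0,94.5]
    - [0.58,2.4,46.5,0,94.5]

```text
time_s: 21.52
ee_pos: [0.5487, 0.3684, 0.3838]
eef_rot: [-3.138, 0.002, 1.603]
force: [-0.4, 1.0, -0.0]
grip_width: 0.0399
grip_force: 0.0
```

```bash
python3 - <<'E'
from h import *
o=ctrl.get_obs(); print(o['ee_pos'],np.degrees(o['eef_rot']),o['grip_width'])
c=snap('scene');t=snap('top')
a=cv2.resize(c['image'][90:260,220:380,::-1],None,fx=3.5,fy=3.5,interpolation=cv2.INTER_CUBIC)
cv2.imwrite('pics/p2.png',a)
E
```

```text
[0.54868213 0.36839479 0.38382839] [-1.79811503e+02  1.12092375e-01  9.18402933e+01] 0.039862068809894444
```

View pics/p2.png

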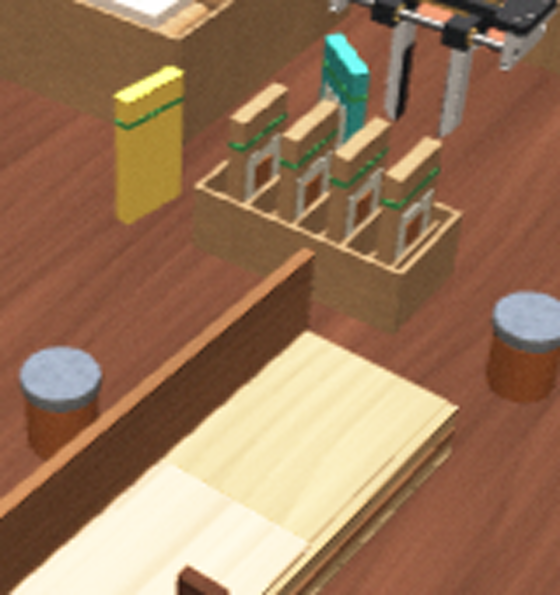

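The gripper's fingers hang above the rightmost pack, with tips at about (400,115) and (450,130). Down to grasp it.

Emit:
servo_tool:
  motion:
    - [0.58,0,0,0,0]
    - [0.58,0,0,-2,0]
    - [0.58,0,0,-4,0]
    - [0.58,0,0,-6,0]
    - [0.58,0,0,-7.5,0]
    - [0.58,0,0,-8,0]
    - [0.58,0,0,-8,0]
    - [1,0,0,-8,0]
    - [1,0,0,-8,0]
    - [1,0,0,-8,0]
    - [1,0,0,-8,0]
  squeeze: 15

```text
time_s: 23.0
ee_pos: [0.5482, 0.3695, 0.306]
eef_rot: [-3.141, -0.0, 1.606]
force: [-5.4, -1.1, 5.3]
grip_width: 0.0168
grip_force: 14.9
```

Emit:
servo_tool:
  motion:
    - [1,0,0,2,0]
    - [1,0,0,5,0]
    - [1,0,0,8,0]
    - [1,0,0,11,0]
    - [1,0,0,14,0]
    - [1,0,0,16,0]
    - [1,0,0,16,0]
    - [1,0,0,16,0]

```text
time_s: 24.0
ee_pos: [0.5485, 0.3693, 0.465]
eef_rot: [-3.141, 0.0, 1.605]
force: [-0.1, 0.1, -1.6]
grip_width: 0.016
grip_force: 15.0
```

```bash
python3 - <<'E'
from h import *
o=ctrl.get_obs(); p=o['ee_pos'];print(p,np.degrees(o['eef_rot']),o['grip_width'])
for y in(152,56,-56,-152):
  g=st(-42,y); print(y,np.round(g,4),np.round((g-p[:2])*100,2))
E
```

```text
[0.54847956 0.36931788 0.46500032] [-1.79976156e+02  2.47394669e-02  9.19769834e+01] 0.016013683031174647
152 [0.5667 0.1607] [  1.82 -20.86]
56 [0.5625 0.0648] [  1.4  -30.45]
-56 [ 0.5576 -0.0471] [  0.91 -41.64]
-152 [ 0.5534 -0.143 ] [  0.49 -51.23]
```

Emit:
servo_tool:
  motion:
    - [1,0,-2,0,0]
    - [1,0,-6,0,-0.5]
    - [1,0,-11,0,-1]
    - [1,0.1,-16,0,-1.5]
    - [1,0.2,-21,0,-2]
    - [1,0.3,-26,0,-2.5]
    - [1,0.3,-31,0,-3]
    - [1,0.4,-36,0,-3.5]
    - [1,0.4,-41,0,-4]
    - [1,0.5,-45,0,-4.5]
    - [1,0.5,-48,0,-4.5]
    - [1,0.5,-50,0,-4.5]
    - [1,0.5,-51.2,0,-4.5]
    - [1,0.5,-51.2,0,-4.5]
    - [1,0.5,-51.2,-3,-4.5]
    - [1,0.5,-51.2,-6,-4.5]
    - [1,0.5,-51.2,-8,-4.5]
    - [1,0.5,-51.2,-8.5,-4.5]
    - [1,0.5,-51.2,-8.5,-4.5]

```text
time_s: 26.38
ee_pos: [0.5536, -0.1421, 0.3812]
eef_rot: [3.141, 0.0, 1.527]
force: [0.6, 0.1, -1.0]
grip_width: 0.0162
grip_force: 15.0
```

```bash
python3 - <<'E'
from h import *
o=ctrl.get_obs(); p=o['ee_pos'];print(p,np.degrees(o['eef_rot']),o['grip_width'],wst(p))
c=snap('scene')
a=cv2.resize(c['image'][120:320,190:370,::-1],None,fx=3,fy=3,interpolation=cv2.INTER_CUBIC)
cv2.imwrite('pics/p3.png',a)
E
```

```text
[ 0.55361088 -0.14210852  0.38115119] [1.79975063e+02 9.59095169e-04 8.75180447e+01] 0.01618391276186267 [ -41.83904151 -151.07730198]
```

View pics/p3.png

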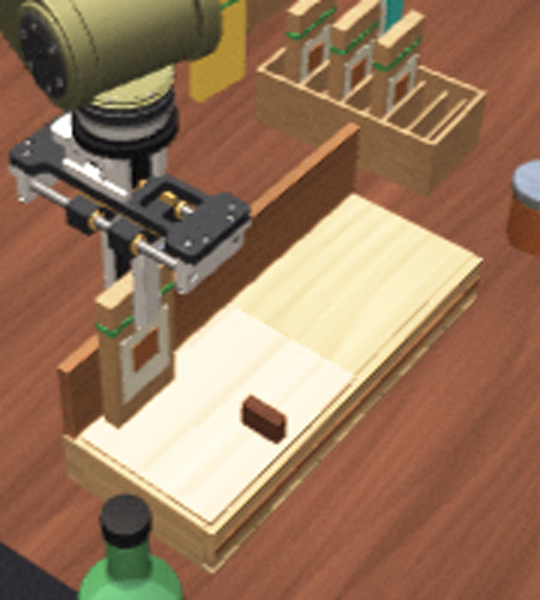

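The pack hangs upright just in front of the wall, and the cover is closed. I lower it.

Emit:
servo_tool:
  motion:
    - [1,0,0,-0.8,0]
    - [1,0,0,-1.3,0]
    - [1,0,0,-1.6,0]
    - [1,0,0,-1.6,0]
    - [1,0,0,-1.6,0]

```text
time_s: 27.05
ee_pos: [0.5535, -0.1426, 0.3649]
eef_rot: [3.141, 0.0, 1.527]
force: [0.5, 1.1, 0.7]
grip_width: 0.016
grip_force: 15.0
```

Emit:
servo_tool:
  motion:
    - [0.9,0,0,0,0]
    - [0.75,0,0,0,0]
    - [0.65,0,0,0,0]
    - [0.6,0,0,0,0]
    - [0.6,-0.5,0,0,0]
    - [0.6,-1,0,0,0]
    - [0.6,-1.3,0.1,0,0]
    - [0.6,-1.6,0.1,0,0]
    - [0.6,-1.9,0.1,0,0]
    - [0.6,-2.2,0.1,0,0]
    - [0.6,-2.5,0.1,0,0]
    - [0.6,-2.7,0.1,0,0]
    - [0.6,-2.7,0.1,0,0]
    - [0.6,-2.7,0.1,0,0]

```text
time_s: 28.8
ee_pos: [0.5265, -0.1416, 0.3646]
eef_rot: [3.142, -0.0, 1.527]
force: [0.5, 0.2, 0.4]
grip_width: 0.0378
grip_force: 0.0
```

```bash
python3 - <<'E'
from h import *
o=ctrl.get_obs(); p=o['ee_pos'];print(p,np.degrees(o['eef_rot']),o['grip_width'],o['force'])
c=snap('scene')
a=cv2.resize(c['image'][160:320,190:330,::-1],None,fx=3.5,fy=3.5,interpolation=cv2.INTER_CUBIC)
cv2.imwrite('pics/p4.png',a)
E
```

```text
[ 0.52647904 -0.14159025  0.3646455 ] [ 1.79998487e+02 -1.33453096e-03  8.74837166e+01] 0.03777022667345426 [0.50271484 0.16497466 0.4269499 ]
```

View pics/p4.png

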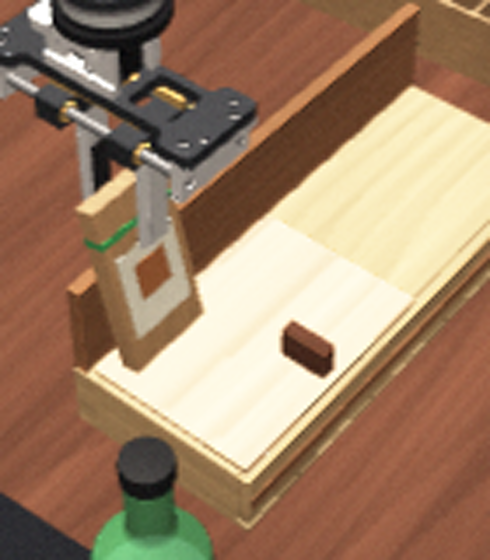

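The first pack leans back steadily against the wall. Next is the second pack, over the slot at x≈0.493.

Emit:
servo_tool:
  motion:
    - [0.6,0,0,1,0]
    - [0.6,0,0,4,0]
    - [0.6,0,0,8,0]
    - [0.58,0,3,8,0.5]
    - [0.58,-0.4,8,8,1]
    - [0.58,-0.8,13,8,1.5]
    - [0.58,-1.2,18,8,2]
    - [0.58,-1.6,23,8,2.5]
    - [0.58,-2,28,8,3]
    - [0.58,-2.4,33,8,3.5]
    - [0.58,-2.8,38,8,4]
    - [0.58,-3.1,43,8,4.5]
    - [0.58,-3.4,47,8,4.5]
    - [0.58,-3.4,50,8,4.5]
    - [0.58,-3.4,51.1,6,4.5]
    - [0.58,-3.4,51.1,3,4.5]
    - [0.58,-3.4,51.1,1,4.5]
    - [0.58,-3.4,51.1,1,4.5]
    - [0.58,-3.4,51.1,1,4.5]

```text
time_s: 31.22
ee_pos: [0.4926, 0.369, 0.3753]
eef_rot: [3.141, -0.0, 1.605]
force: [-0.6, -0.6, -0.4]
grip_width: 0.0396
grip_force: 0.0
```

Emit:
servo_tool:
  motion:
    - [0.58,0,0.05,-2,0]
    - [0.58,0,0.05,-4,0]
    - [0.58,0,0.05,-6,0]
    - [0.58,0,0.05,-6.9,0]
    - [0.58,0,0.05,-6.9,0]
    - [1,0,0.05,-6.9,0]
    - [1,0,0.05,-6.9,0]
    - [1,0,0.05,-6.9,0]
    - [1,0,0.05,-6.9,0]

```text
time_s: 32.35
ee_pos: [0.4925, 0.3699, 0.3061]
eef_rot: [3.141, -0.0, 1.605]
force: [-0.6, -0.5, 4.9]
grip_width: 0.0157
grip_force: 15.0
```

Emit:
servo_tool:
  motion:
    - [1,0,0,2,0]
    - [1,0,0,5,0]
    - [1,0,0,8,0]
    - [1,0,0,11,0]
    - [1,0,0,14,0]
    - [1,0,0,16,0]
    - [1,0,0,16,0]
    - [1,0,0,16,0]

```text
time_s: 33.35
ee_pos: [0.4925, 0.3699, 0.4642]
eef_rot: [-3.14, 0.001, 1.605]
force: [-0.4, 0.4, -2.0]
grip_width: 0.0157
grip_force: 15.0
```

Emit:
servo_tool:
  motion:
    - [1,0.5,-2,0,0]
    - [1,1,-6,0,-0.5]
    - [1,2,-11,0,-1]
    - [1,3,-16,0,-1.5]
    - [1,4,-21,0,-2]
    - [1,5,-26,0,-3]
    - [1,5.7,-31,0,-4]
    - [1,6.3,-35.5,0,-4.5]
    - [1,6.5,-39,0,-4.5]
    - [1,6.5,-41,0,-4.5]
    - [1,6.5,-41.7,0,-4.5]
    - [1,6.5,-41.7,0,-4.5]
    - [1,6.5,-41.7,-3,-4.5]
    - [1,6.5,-41.7,-6,-4.5]
    - [1,6.5,-41.7,-8.5,-4.5]
    - [1,6.5,-41.7,-9.3,-4.5]
    - [1,6.5,-41.7,-10,-4.5]
    - [1,6.5,-41.7,-10,-4.5]
    - [1,6.5,-41.7,-10,-4.5]

```text
time_s: 35.72
ee_pos: [0.5575, -0.047, 0.3664]
eef_rot: [3.14, 0.0, 1.527]
force: [-0.5, 0.2, -1.4]
grip_width: 0.0161
grip_force: 15.0
```

Emit:
servo_tool:
  motion:
    - [1,0,0,-0.15,0]
    - [1,0,0,-0.15,0]
    - [0.9,0,0,-0.15,0]
    - [0.75,0,0,-0.15,0]
    - [0.65,0,0,-0.15,0]
    - [0.6,0,0,-0.15,0]
    - [0.6,-0.5,0,-0.15,0]
    - [0.6,-1,0,-0.15,0]
    - [0.6,-1.3,0.1,-0.15,0]
    - [0.6,-1.6,0.1,-0.15,0]
    - [0.6,-1.9,0.1,-0.15,0]
    - [0.6,-2.2,0.1,-0.15,0]
    - [0.6,-2.5,0.1,-0.15,0]
    - [0.6,-2.7,0.1,-0.15,0]
    - [0.6,-2.7,0.1,-0.15,0]
    - [0.6,-2.7,0.1,-0.15,0]

```text
time_s: 37.72
ee_pos: [0.5305, -0.0461, 0.3641]
eef_rot: [3.142, -0.0, 1.527]
force: [-0.7, 0.9, -0.3]
grip_width: 0.0374
grip_force: 0.0
```

Emit:
servo_tool:
  motion:
    - [0.6,0,0,1,0]
    - [0.6,0,0,4,0]
    - [0.6,0,0,8,0]
    - [0.58,-0.5,3,8,0.5]
    - [0.58,-1.5,8,8,1]
    - [0.58,-2.5,13,8,2]
    - [0.58,-3.5,18,8,3]
    - [0.58,-5,23,8,4]
    - [0.58,-6,28,8,4.5]
    - [0.58,-7,33,8,4.5]
    - [0.58,-8,37,8,4.5]
    - [0.58,-9,40,8,4.5]
    - [0.58,-9,41.3,8,4.5]
    - [0.58,-9,41.3,6,4.5]
    - [0.58,-9,41.3,3,4.5]
    - [0.58,-9,41.3,1,4.5]
    - [0.58,-9,41.3,1,4.5]
    - [0.58,-9,41.3,1,4.5]

```text
time_s: 39.98
ee_pos: [0.4409, 0.3667, 0.3754]
eef_rot: [3.14, -0.001, 1.605]
force: [-0.2, 0.1, 0.0]
grip_width: 0.0393
grip_force: 0.0
```

```bash
python3 - <<'E'
from h import *
o=ctrl.get_obs(); print(o['ee_pos'])
c=snap('scene'); hsv=cv2.cvtColor(c['image'],cv2.COLOR_RGB2HSV)
# green label stripes
m=((hsv[...,0]>45)&(hsv[...,0]<75)&(hsv[...,1]>90)).astype(np.uint8)*255
n,_,s,ce=cv2.connectedComponentsWithStats(cv2.dilate(m,np.ones((3,3))))
for i in range(1,n):
    if s[i,4]>15: print(s[i],np.round(ce[i]))
for y in(-152,-56):
  th=np.arctan(18/77); 
  x=-50-140*np.sin(th); z=.064+.140*np.cos(th); print(y,'top rear mid expected px',np.round(proj(c,(*st(x,y),z))), 'stripe approx',np.round(proj(c,(*st(-50-115*np.sin(th)+16*np.cos(th),y),.064+.115*np.cos(th)))))
E
```

```text
[0.44086139 0.36667286 0.37538487]
[308   2  12   7  49] [314.   5.]
[330   5   3   6  18] [331.   8.]
[324   8   5   5  17] [326.  10.]
[331  14   3   8  24] [332.  18.]
[356  17  22  37 259] [364.  32.]
[349  35   4   5  16] [350.  37.]
[364  41   9  12  57] [367.  47.]
[ 86  49  17  33 317] [93. 64.]
[339  53   9  11  44] [343.  58.]
[353  55   4   5  16] [354.  57.]
[145  94  20  16 231] [155. 102.]
[252 117  21  11  84] [262. 122.]
[318 116   8   4  31] [322. 118.]
[285 122  18  12  80] [294. 128.]
[299 126  18  13  87] [308. 133.]
[239 193  26  18 139] [252. 202.]
[214 213  26  20 147] [227. 223.]
[ 215  299   37   44 1269] [233. 322.]
[219 355  33  16 262] [235. 364.]
-152 top rear mid expected px [221. 212.] stripe approx [228. 223.]
-56 top rear mid expected px [248. 191.] stripe approx [254. 202.]
```

Both stripes sit where leaning packs should show them. Third pack now.

Emit:
servo_tool:
  motion:
    - [0.58,0,0,-2,0]
    - [0.58,0,0,-4,0]
    - [0.58,0,0,-6,0]
    - [0.58,0,0,-6.9,0]
    - [0.58,0,0,-6.9,0]
    - [1,0,0,-6.9,0]
    - [1,0,0,-6.9,0]
    - [1,0,0,-6.9,0]
    - [1,0,0,-6.9,0]

```text
time_s: 41.15
ee_pos: [0.4405, 0.367, 0.3056]
eef_rot: [3.141, -0.0, 1.605]
force: [-0.7, -0.1, 4.6]
grip_width: 0.0156
grip_force: 15.0
```

Emit:
servo_tool:
  motion:
    - [1,0,0,2,0]
    - [1,0,0,5,0]
    - [1,0,0,8,0]
    - [1,0,0,11,0]
    - [1,0,0,14,0]
    - [1,0,0,16,0]
    - [1,0,0,16,0]
    - [1,0,0,16,0]

```text
time_s: 42.15
ee_pos: [0.4405, 0.3669, 0.4639]
eef_rot: [-3.14, 0.001, 1.605]
force: [-0.3, 0.4, -1.7]
grip_width: 0.0159
grip_force: 15.0
```

Emit:
servo_tool:
  motion:
    - [1,0.5,-1,0,0]
    - [1,1.5,-3,0,-0.5]
    - [1,3,-7,0,-1]
    - [1,5,-11,0,-1.5]
    - [1,7,-15,0,-2]
    - [1,9,-20,0,-3]
    - [1,11,-25,0,-4]
    - [1,12,-28.5,0,-4.5]
    - [1,12.2,-30.2,0,-4.5]
    - [1,12.2,-30.2,0,-4.5]
    - [1,12.2,-30.2,-3,-4.5]
    - [1,12.2,-30.2,-6,-4.5]
    - [1,12.2,-30.2,-8.5,-4.5]
    - [1,12.2,-30.2,-10,-4.5]
    - [1,12.2,-30.2,-10.5,-4.5]
    - [1,12.2,-30.2,-10.8,-4.5]
    - [1,12.2,-30.2,-10.8,-4.5]
    - [1,12.2,-30.2,-10.8,-4.5]

```text
time_s: 44.4
ee_pos: [0.5625, 0.0649, 0.3577]
eef_rot: [3.141, -0.0, 1.527]
force: [-0.3, -0.2, -1.7]
grip_width: 0.0156
grip_force: 15.0
```

Emit:
servo_tool:
  motion:
    - [1,0,0,-0.1,0]
    - [1,0,0,-0.15,0]
    - [0.9,0,0,-0.15,0]
    - [0.75,0,0,-0.15,0]
    - [0.65,0,0,-0.15,0]
    - [0.6,0,0,-0.15,0]
    - [0.6,-0.5,0,-0.15,0]
    - [0.6,-1,0,-0.15,0]
    - [0.6,-1.3,0.1,-0.15,0]
    - [0.6,-1.6,0.1,-0.15,0]
    - [0.6,-1.9,0.1,-0.15,0]
    - [0.6,-2.2,0.1,-0.15,0]
    - [0.6,-2.5,0.1,-0.15,0]
    - [0.6,-2.7,0.1,-0.15,0]
    - [0.6,-2.7,0.1,-0.15,0]
    - [0.6,-2.7,0.1,-0.15,0]

```text
time_s: 46.4
ee_pos: [0.5355, 0.0659, 0.3557]
eef_rot: [3.142, -0.0, 1.527]
force: [0.7, 0.2, -1.1]
grip_width: 0.0377
grip_force: 0.0
```

Emit:
servo_tool:
  motion:
    - [0.6,0,0,1,0]
    - [0.6,0,0,4,0]
    - [0.6,0,0,8,0]
    - [0.58,-1,3,9,0.5]
    - [0.58,-3,7,9,1]
    - [0.58,-5,12,9,2]
    - [0.58,-8,17,9,3]
    - [0.58,-11,22,9,4]
    - [0.58,-13,26,9,4.5]
    - [0.58,-14.7,29.6,9,4.5]
    - [0.58,-14.7,29.6,9,4.5]
    - [0.58,-14.7,29.6,6,4.5]
    - [0.58,-14.7,29.6,2,4.5]
    - [0.58,-14.7,29.6,2,4.5]
    - [0.58,-14.7,29.6,2,4.5]

```text
time_s: 48.28
ee_pos: [0.3889, 0.3617, 0.3775]
eef_rot: [3.14, -0.001, 1.605]
force: [0.3, 0.5, 0.2]
grip_width: 0.0395
grip_force: 0.0
```

Emit:
servo_tool:
  motion:
    - [0.58,0,0,-2,0]
    - [0.58,0,0,-4,0]
    - [0.58,0,0,-6,0]
    - [0.58,0,0,-7.1,0]
    - [0.58,0,0,-7.1,0]
    - [1,0,0,-7.1,0]
    - [1,0,0,-7.1,0]
    - [1,0,0,-7.1,0]
    - [1,0,0,-7.1,0]

```text
time_s: 49.4
ee_pos: [0.3885, 0.362, 0.3051]
eef_rot: [3.141, -0.0, 1.605]
force: [-1.1, -0.1, 5.8]
grip_width: 0.0158
grip_force: 15.0
```

Emit:
servo_tool:
  motion:
    - [1,0,0,2,0]
    - [1,0,0,5,0]
    - [1,0,0,8,0]
    - [1,0,0,11,0]
    - [1,0,0,14,0]
    - [1,0,0,16,0]
    - [1,0,0,16,0]
    - [1,0,0,16,0]

```text
time_s: 50.4
ee_pos: [0.3885, 0.3619, 0.4634]
eef_rot: [-3.14, 0.001, 1.605]
force: [0.4, -0.1, -1.9]
grip_width: 0.0159
grip_force: 15.0
```

Emit:
servo_tool:
  motion:
    - [1,1,-1,0,0]
    - [1,3,-3,0,-0.5]
    - [1,6,-6,0,-1]
    - [1,9,-9,0,-2]
    - [1,12,-12,0,-3]
    - [1,15,-16,0,-4]
    - [1,17,-19,0,-4.5]
    - [1,17.8,-20.1,0,-4.5]
    - [1,17.8,-20.1,0,-4.5]
    - [1,17.8,-20.1,0,-4.5]
    - [1,17.8,-20.1,-3,-4.5]
    - [1,17.8,-20.1,-6,-4.5]
    - [1,17.8,-20.1,-8.5,-4.5]
    - [1,17.8,-20.1,-10,-4.5]
    - [1,17.8,-20.1,-10.5,-4.5]
    - [1,17.8,-20.1,-10.8,-4.5]
    - [1,17.8,-20.1,-10.8,-4.5]
    - [1,17.8,-20.1,-10.8,-4.5]

```text
time_s: 52.65
ee_pos: [0.5665, 0.1609, 0.3572]
eef_rot: [3.141, -0.0, 1.527]
force: [0.6, 0.5, -1.4]
grip_width: 0.0159
grip_force: 15.0
```

Emit:
servo_tool:
  motion:
    - [1,0,0,-0.1,0]
    - [1,0,0,-0.15,0]
    - [0.9,0,0,-0.15,0]
    - [0.75,0,0,-0.15,0]
    - [0.65,0,0,-0.15,0]
    - [0.6,0,0,-0.15,0]
    - [0.6,-0.5,0,-0.15,0]
    - [0.6,-1,0,-0.15,0]
    - [0.6,-1.3,0.1,-0.15,0]
    - [0.6,-1.6,0.1,-0.15,0]
    - [0.6,-1.9,0.1,-0.15,0]
    - [0.6,-2.2,0.1,-0.15,0]
    - [0.6,-2.5,0.1,-0.15,0]
    - [0.6,-2.7,0.1,-0.15,0]
    - [0.6,-2.7,0.1,-0.15,0]
    - [0.6,-2.7,0.1,-0.15,0]

```text
time_s: 54.65
ee_pos: [0.5395, 0.1619, 0.3551]
eef_rot: [3.142, 0.0, 1.527]
force: [-0.5, 0.4, -0.0]
grip_width: 0.0374
grip_force: 0.0
```

Emit:
servo_tool:
  motion:
    - [0.6,0,0,1,0]
    - [0.6,0,0,4,0]
    - [0.6,0,0,8,0]
    - [0.6,-1,4,10,0]
    - [0.6,-3,9,10,0]
    - [0.6,-5,14,10,0]
    - [0.6,-8,19,10,0]
    - [0.6,-11,24,10,0]
    - [0.6,-14,28,10,0]
    - [0.6,-14,28,10,0]
    - [0.6,-14,28,10,0]

```text
time_s: 56.02
ee_pos: [0.3997, 0.4415, 0.4556]
eef_rot: [3.141, -0.0, 1.527]
force: [-0.2, -0.5, -0.1]
grip_width: 0.0375
grip_force: 0.0
```

```bash
python3 - <<'E'
from h import *
o=ctrl.get_obs(); print(o['time_s'],o['ee_pos'],o['force'])
c=snap('scene');t=snap('top')
a=cv2.resize(c['image'][85:320,170:410,::-1],(600,588),interpolation=cv2.INTER_CUBIC)
b=cv2.resize(t['image'][110:185,205:355,::-1],None,fx=1.3,fy=1.3)
H=np.zeros((588,800,3),np.uint8);H[:,:600]=a;H[:b.shape[0],603:603+b.shape[1]]=b; cv2.imwrite('pics/f.png',H)
E
```

```text
56.025 [0.39970706 0.44154095 0.45555066] [-0.21336865 -0.49897809 -0.14779532]
```

View pics/f.png

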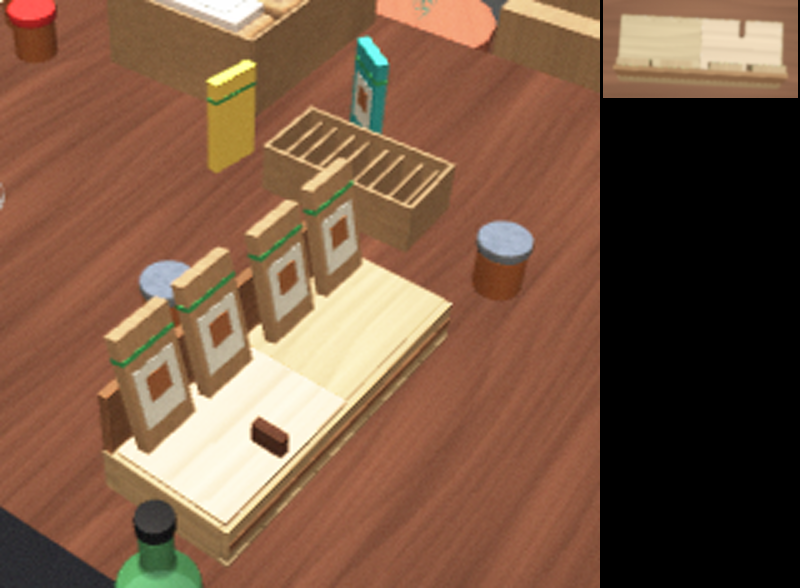

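The final view shows all four packs leaning on the wall, the carton empty, the cover closed and both jars and the bottle untouched. The arm is clear.

```bash
python3 -c "
from station import ctrl
print(ctrl.hand_in())"
```

```text
the job is handed in; nothing more can be done
None
```

The job is handed in: the one meal box on the mat is in the well under the closed cover, and all four packs lean on the wall. The cover could be up to about 0.4 mm short of its stop, because I eased the grip back before letting go and did not re-measure it.

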